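Unlatch and open the shaker guard

TASK

Open the clear guard of the plate shaker so that the sample block inside can be reached: lift the latch bar by its peg until it is free of the hooded catch (neither jammed against the lip nor forced up into the hood; go gently, by feel, because the catch is clamped at a different height on every guard), and draw the gate out. Then swing the gate wide open, to about square with the front, without flinging it, let the latch bar drop back, and leave everything else on the bench where it is.

Things in the scene. Friction and masses are not known exactly. Their poses are not given: they have to be found in the camera images.
- guard: Bench-top guard, fixed to the bench: aluminium-profile frame 210 deep (x) x 290 wide (y) x 155 mm high with clear panels (top included), over a white plate shaker. Origin: on the bench, in the middle of the front face. Own -x points out of the front (roughly towards the robot), +y to the hinge side, z up. It stands at a different place and turn each time.
- gate (a joint): Gate leaf on the guard's front, 230 wide, 16 to 141 mm above the bench, its front face 14 mm before the guard's front face. Upright hinge at guard y = +112 mm, x = 0. 0 rad = shut, grows as the gate swings out of the front (clockwise from above), stop at 1.75. Slight friction (0.15 N m): it stays where it is left. Gate 0.6 kg.
- gate_hinge (a point): Point on the gate's upright hinge axis, 118 mm above the bench: guard frame (0, +112, 118) mm.
- latch (a joint): Steel gravity bar on the gate's front, 211 x 16 high x 8 mm, 0.22 kg; 0 = level, on its rest; positive = free end raised. About 1.9 N at the peg lifts it; falls back by itself. Its end lies in the catch, 185 to 197 mm from the pivot (1.75 x the peg's lift). It meets the hood at 9 to 27 mm of lift at the peg and clears the lip only in the last 3 mm or so below that.
- latch_pivot (a point): Pivot of the latch bar, centre of the bar's thickness; in the guard frame with the gate shut (-20, +50, 118) mm.
- latch_peg (a point): Grip point on the thumb peg: plain round steel peg, 16 mm diameter, sticking 49 mm out of the bar's front, square to the gate. The point is 28 mm out from the bar (21 mm before the peg's end), 110 mm from the pivot towards the free end; guard frame, gate shut, bar level: (-52, -60, 118) mm. Axes: -x out along the peg, -y along the bar to its free end. Moves with bar and gate.
- keeper: Steel plate on the outside of the right-hand post; origin at guard (0, -145, 118) mm. On it a hooded catch is clamped at an unknown height: lip (guard y -135 to -150, 6 mm before the bar) with its top 10 to 40 mm above the underside of the level bar, and a hood always 23 mm above the lip's top. The 16 mm bar passes between. Steel, stiff. Only touch or sight tells the height.
- sample_block: Gold metal well block 80 x 100 x 26 mm on the shaker inside the guard. Not to be moved.
- tube_block: Gold metal tube block 75 x 115 x 28 mm on the bench, to the right of the guard. Not to be moved.
- kit_carton: White and blue carton 130 x 90 x 75 mm, to the left of the guard. Not to be moved.
- small_carton: White and blue carton 100 x 75 x 55 mm, to the right of the guard. Not to be moved.
- amber_bottle: Amber bottle, 54 mm diameter, 110 mm high, left of the guard's front. Not to be moved.
- tip_tray: White open tray 85 x 120 x 50 mm, right of the guard's front. Not to be moved.

How it is judged:
By the outcome, as a careful person would: the job done as asked, in the order asked, and still so for the second after the job is handed in, with the robot touching nothing.
It also fails if it takes over 61 s, if anything falls off the work surface, if the arm or the gripper's body presses on something with over 40 N, if the wrist force passes 120 N, or if a joint passes its speed limit or range.

ROBOT

A 6-joint arm with a two-finger parallel gripper is mounted at the origin on the work surface. World frame = base frame: x ahead of the robot, y to its left, z up, the work surface at z = 0. Lengths are in mm, angles in rad, forces in N, time in s.
With the tool pointing down it reaches from about 400 to 825 mm from the base axis. Payload 7 kg.
Tool frame: the origin (TCP) lies midway between the tips of the shut fingers; the grasp point (between the pads) lies 19 mm behind it; z points along the fingers, x is the direction in which the jaws open and shut, and the axes are right-handed (so a half turn about z gives the same grasp; the last joint's range is limited). The gripper opens to 85 mm and grips with 20 to 120 N. Pads are 22 mm wide; open, the fingers measure 114 mm over their backs; the gripper's body (76 mm by 85 mm) begins 54 mm behind the grasp point. The pads swing forward as they close: fully open they stand 13 mm farther back than shut.
Start: joints at [-0.94, 0.359, 0.012, 0, -1.224, -0.288], TCP at [226.857, -635.713, 231.302] pointing down, gripper open.
Joint ranges: [-3.07, 3.07], [-1.43, 2.12], [-1.02, 1.25], [-3.03, 1.67], [-3.05, -0], [-3.03, 3.03]. Speed limits (rad/s): [2.39, 2.39, 3.01, 3.14, 3.14, 3.14].

INTERFACE

Orientations are given as a unit quaternion [w, x, y, z].
In Python, from bench import monitor, imaging, ticket gives the robot as it stands. The module is installed in compiled form; this text tells all that it offers.
- The arm moves only by the tool apply_moves, never from a script. Its argument "rows" is text: rows parted by semicolons, each of 7 numbers parted by spaces: the shift along the tool's x, y, z in m, then the turn, a rotation vector about the tool's x, y, z in degrees, then the finger opening in m, from 0 to 0.0854. A call has 1 to 20 rows; each row is the pose to reach, as a shift and turn from the pose commanded when the call began, along the tool's axes at that moment; what a row does not reach only later rows make up. A row lasts 1/12 s, in which the tool goes at most 41.7 mm and 7.16 degrees, less where a joint would pass 70% of its speed; a pose out of reach is approached as far as the arm can. A call with a gripper value outside its range is refused whole. The fingers move at their own pace and stop on an object; the grip force is fixed at half the most. Time passes only in rows, so rows that repeat a pose let the fingers close. It gives the time, the measured TCP pose, the force and the opening at its end, in the units of the state.
- monitor.read_state(): the state, without advancing time (a new reading comes with each control period).
- imaging.grab_frame(name): name is "scene" or "top" or "wrist"; returns the picture (480x640x3 uint8, blue, green, red); there is no depth.
- imaging.get_calibration(name): a dict with "mtx" (3x3 intrinsics, pixels), "dist_coeffs" ([k1, k2, p1, p2, k3] as OpenCV has them; the pictures are not rectified), "R" (3x3) and "t" (3): a world point X has camera coordinates R X + t. Camera axes: x right, y down, z forward; pixel columns grow to the right and rows downward; lengths in mm; the calibration is good to about 2 mm. A picture is of the moment at which its call begins: read the wrist's pose just before it. get_calibration takes no time and is no camera call; for the wrist camera it gives the pose at the moment of the call.
- ticket.sign_off(): hands the job in, once; it reports no verdict.
Trained networks look in the newest picture that a camera, given by its name, has taken for a name from the list of things; names that differ only in an ending like _2 or _b are one class to them, and where a whole thing is asked for, a point or a joint stands for the part that bears it (a point fixed in the world has none). Each returns a list of dicts, best first, with "score" (0 to 1); they miss things now and then, are a little off and sometimes report something else, mostly with a low value. They report only what shows in the picture. A call takes as long as a camera call.
- imaging.spot_in(camera, thing): "centre" ([column, row] in pixels, amid what is visible of it).
The state is a dict: "time_s": time; "qpos": joint angles; "qvel": joint speeds; "effort": joint torques, N m; "tcp_pos": TCP position; "orientation": TCP orientation; "contact_force": force on the tool from outside, world axes, zero at the start; "moment": the same for the moment, N m; "width": finger opening in mm.
Only numpy, scipy, OpenCV 4.12 (cv2) and the standard library are available. Lean on these libraries where they do the work, as an engineer would, in place of code of your own. Each camera call takes 0.05 s, during which the arm holds its last target.

## Working session

There is one attempt and no reset: what is moved stays moved. The work goes in short steps, Python scripts to look and compute and a tool call to move; the robot and the scene stay as the last step left them, time stands still between calls to the robot, and variables do not carry over. Pictures are saved under pics/ and viewed, and the job is handed in when it is done.

Besides the shell and the picture viewer there is one more tool, called after "Request:" as name(argument=value, ...) on one line, values as JSON. apply_moves: Moves the arm, as the interface text tells. Its arguments: {"type":"object","properties":{"rows":{"type":"string"}},"required":["rows"]}

```bash
mkdir -p pics; ls; python3 - <<'E'
from bench import monitor, imaging, ticket
import cv2
print(monitor.read_state())
for n in ["scene","top","wrist"]:
    im=imaging.grab_frame(n); cv2.imwrite(f"pics/{n}0.png",im)
    c=imaging.get_calibration(n); print(n,c)
    for t in ["guard","gate","latch","latch_peg","latch_pivot","gate_hinge","keeper"]:
        try: print(t,[(round(d['score'],2),[round(float(v)) for v in d['centre']]) for d in imaging.spot_in(n,t)][:3])
        except Exception as e: print(t,e)
E
```

```text
pics
{'time_s': 0.0, 'qpos': array([-9.39899964e-01,  3.59375464e-01,  1.10658248e-02, -3.41381617e-04,
       -1.22410255e+00, -2.88074463e-01]), 'qvel': array([-0.00031598, -0.00107611,  0.0002222 ,  0.00016027, -0.00145658,
       -0.00201873]), 'effort': array([ 2.90755179e-04, -5.83314729e+01,  2.93433219e+01,  6.93645895e+00,
       -5.77140701e-03, -1.76922617e-05]), 'tcp_pos': array([ 226.69384112, -635.28567887,  230.37568107]), 'orientation': array([-7.14019166e-04,  5.76178325e-01,  8.17323595e-01,  4.10718810e-04]), 'contact_force': array([-0.45358187, -0.35768472,  0.22817277]), 'moment': array([-0.03417612,  0.04558992, -0.01105702]), 'width': 85.0426034870848}
scene {'mtx': array([[489.04683981,   0.        , 307.44226152],
       [  0.        , 489.04683981, 227.77721286],
       [  0.        ,   0.        ,   1.        ]]), 'dist_coeffs': array([-0.12739271,  0.        ,  0.        ,  0.        ,  0.        ]), 'R': array([[-0.42720599,  0.9041333 ,  0.00616499],
       [ 0.76074099,  0.36312092, -0.53797429],
       [-0.48863911, -0.22513588, -0.8429387 ]]), 't': ar
[... 833 characters left out ...]
0.66, [332, 239]), (0.55, [297, 187])]
latch_pivot [(0.59, [335, 239])]
gate_hinge [(0.89, [317, 238])]
keeper [(0.78, [369, 222])]
wrist {'mtx': array([[351.6648293 ,   0.        , 319.14973675],
       [  0.        , 351.6648293 , 243.15722672],
       [  0.        ,   0.        ,   1.        ]]), 'dist_coeffs': array([0.0156591, 0.       , 0.       , 0.       , 0.       ]), 'R': array([[-3.35840103e-01,  9.41918930e-01,  3.93966357e-04],
       [ 9.04339783e-01,  3.22324281e-01,  2.79779583e-01],
       [ 2.63402700e-01,  9.43174834e-02, -9.60064180e-01]]), 't': array([674.31261487, -37.08586794, 378.09819536])}
guard []
gate []
latch []
latch_peg []
latch_pivot []
gate_hinge []
keeper []
```

View pics/scene0.png

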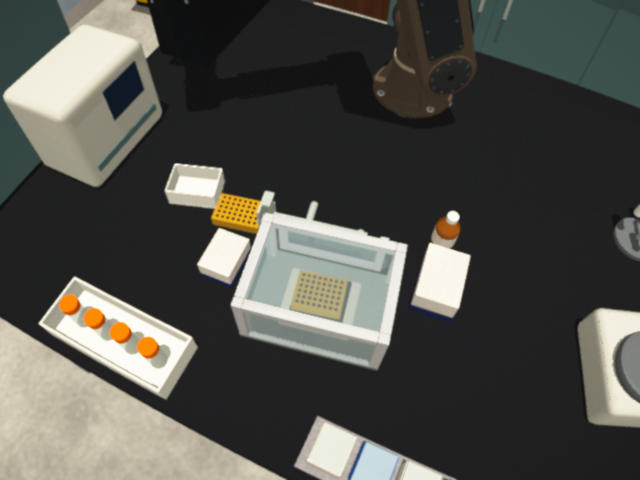

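View pics/top0.png

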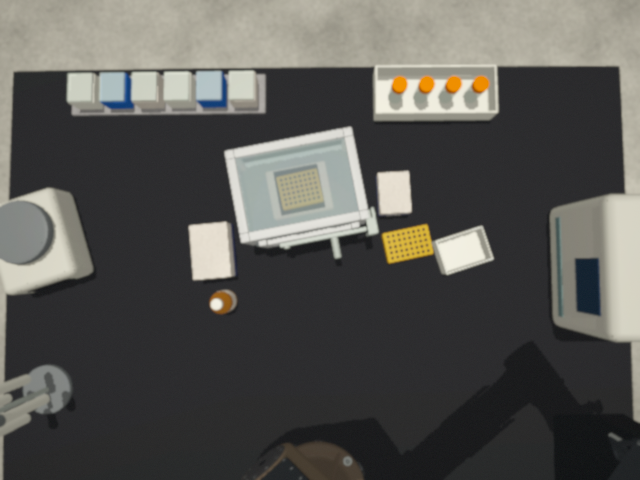

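```bash
python3 - <<'E'
import cv2
a=cv2.imread('pics/scene0.png')[160:320,220:400]; cv2.imwrite('pics/s0z.png',cv2.resize(a,None,fx=4,fy=3.7,interpolation=cv2.INTER_CUBIC))
a=cv2.imread('pics/top0.png')[120:280,220:400]; cv2.imwrite('pics/t0z.png',cv2.resize(a,None,fx=4,fy=3.7,interpolation=cv2.INTER_CUBIC))
E
```

```text
(no output)
```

View pics/s0z.png

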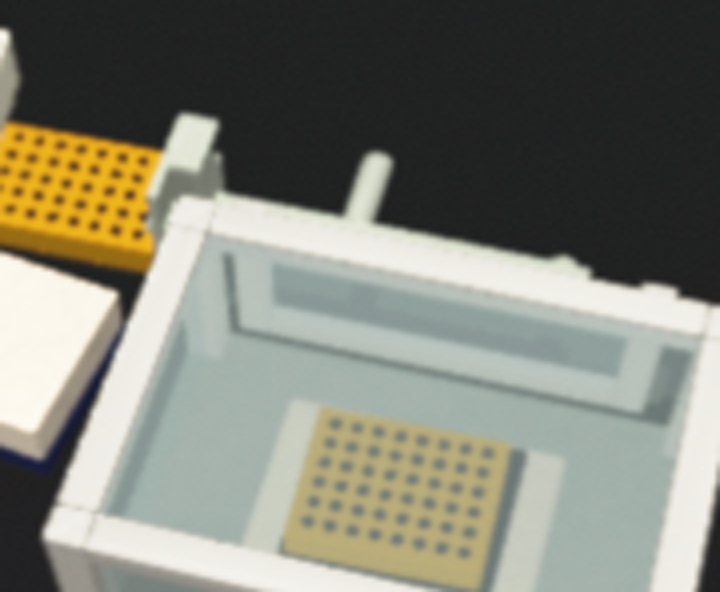

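View pics/t0z.png

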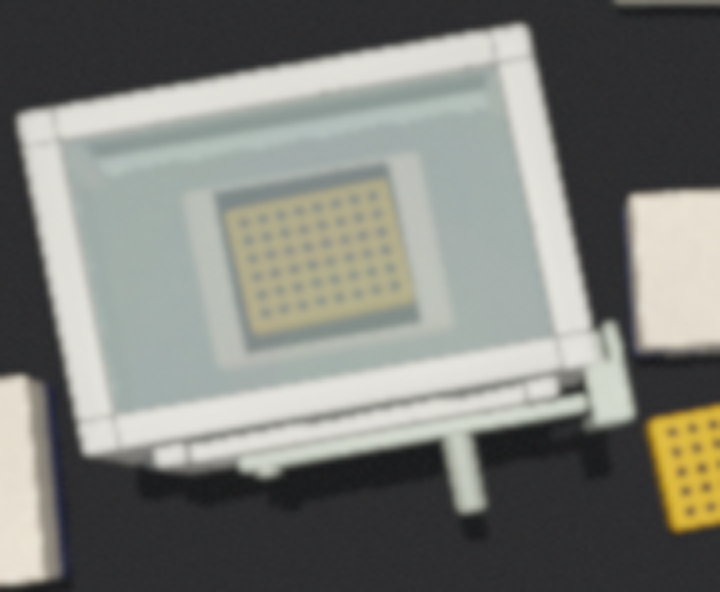

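```bash
cat > h.py <<'E'
import numpy as np, cv2, json
from scipy.optimize import least_squares
def proj(c,X):
    return cv2.projectPoints(np.asarray(X,float).reshape(-1,1,3),cv2.Rodrigues(c['R'])[0],c['t'],c['mtx'],c['dist_coeffs'])[0][:,0]
def ray(c,px,z):
    u=cv2.undistortPoints(np.array([[px]],float),c['mtx'],c['dist_coeffs'])[0,0]
    d=c['R'].T@np.array([u[0],u[1],1]); o=-c['R'].T@c['t']; return o+d*(z-o[2])/d[2]
def g2w(p,P):
    x,y,th=p; P=np.atleast_2d(P).astype(float); c,s=np.cos(th),np.sin(th)
    return np.c_[x+c*P[:,0]-s*P[:,1], y+s*P[:,0]+c*P[:,1], P[:,2]]
def w2g(p,W):
    x,y,th=p; W=np.atleast_2d(W); c,s=np.cos(th),np.sin(th); d=W[:,:2]-[x,y]
    return np.c_[c*d[:,0]+s*d[:,1], -s*d[:,0]+c*d[:,1]]
E
python3 - <<'E'
from h import *
from bench import imaging
T=imaging.get_calibration('top'); S=imaging.get_calibration('scene')
G=[[0,145,155],[0,-145,155],[210,-145,155],[210,145,155]]
pt=np.array([[241,243],[368.75,218.6],[352,126.8],[224.3,151.1]])
ps=np.array([[265.5,214],[231.8,303]])
f=lambda p:np.r_[(proj(T,g2w(p,G))-pt).ravel(),(proj(S,g2w(p,G[1:3]))-ps).ravel()]
r=least_squares(f,[600,0,.2]); print(r.x,np.round(r.fun.reshape(-1,2),1))
p=r.x
for n,c in (('top',T),('scene',S)):
    im=cv2.imread(f'pics/{n}0.png')
    for q in list(proj(c,g2w(p,G+[[0,145,0],[0,-145,0]]))): cv2.circle(im,tuple(int(round(v)) for v in q),2,(0,0,255),-1)
    peg=proj(c,g2w(p,[[-24,-60,118],[-73,-60,118],[-20,50,118],[0,112,118]])); print(n,peg.round(1))
    for q in peg: cv2.circle(im,tuple(int(round(v)) for v in q),1,(255,0,0),-1)
    a=im[120:320,210:430]; cv2.imwrite(f'pics/{n}fit.png',cv2.resize(a,None,fx=3.6,fy=3,interpolation=cv2.INTER_NEAREST))
print('peg w',g2w(p,[[-57,-60,118]]))
bt=ray(T,(217,303),110); print('bottle',bt,w2g(p,bt[None]), w2g(p,ray(T,(225,297),30)[None]))
for px in [(192,224),(231,222),(235,277),(193,280)]:print('carton',w2g(p,ray(T,px,75)[None]))
E
```

```text
[6.34784743e+02 2.08117192e+01 1.80321977e-01] [[-1.1  0.3]
 [-0.   0.3]
 [-1.3  0.3]
 [-0.9  0. ]
 [-0.7 -2.5]
 [-2.1  1.2]]
top [[332.9 237.5]
 [336.9 258.6]
 [285.3 244.8]
 [257.1 241.3]]
scene [[308.4 221.2]
 [314.3 202.7]
 [359.7 234.5]
 [387.7 249.5]]
peg w [[589.46972168 -48.43818201 118.        ]]
bottle [473.90751449 224.47115525 110.        ] [[-121.74319095  229.2100436 ]] [[-114.18377506  227.52303774]]
carton [[ 73.0227488 264.3512856]]
carton [[ 60.23888284 171.54971894]]
carton [[-70.61606278 185.21637512]]
carton [[-59.04189543 284.88860428]]
```

View pics/topfit.png

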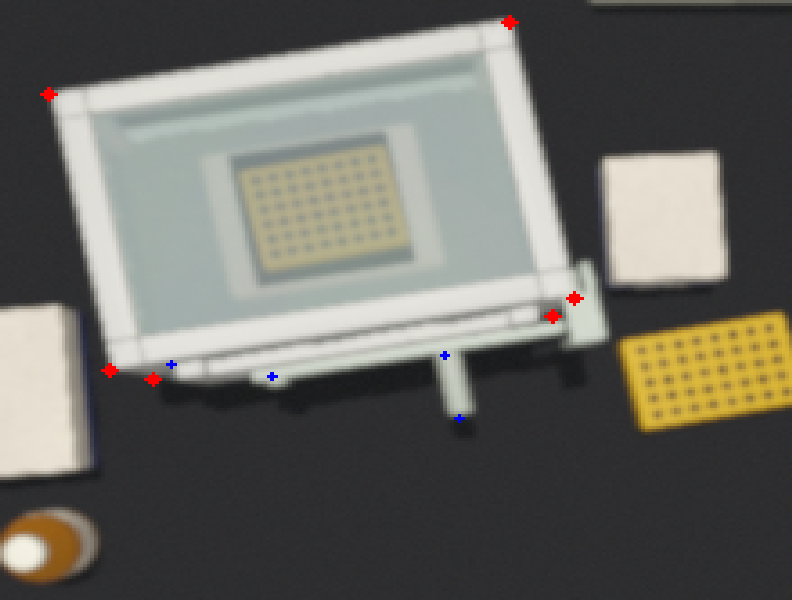

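View pics/scenefit.png

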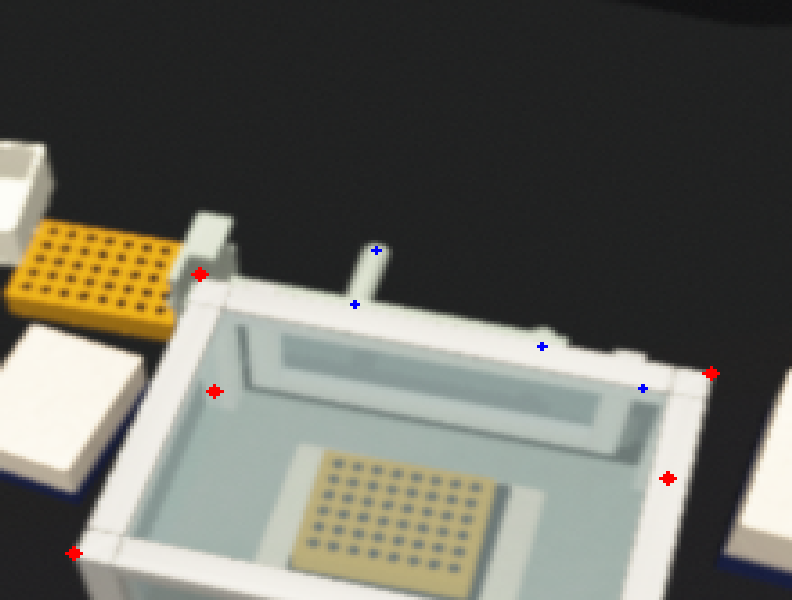

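Request:
apply_moves(rows="0.431 0.539 0 0 0 -30 0.085;0.431 0.539 0 0 0 -60 0.085;0.431 0.539 0 0 0 -120 0.085;0.431 0.539 0 0 0 -120 0.085;0.431 0.539 0 0 0 -120 0.085;0.431 0.539 0 0 0 -120 0.085;0.431 0.539 0 0 0 -120 0.085;0.431 0.539 0 0 0 -120 0.085;0.431 0.539 0 0 0 -120 0.085;0.431 0.539 0 0 0 -120 0.085;0.431 0.539 0 0 0 -120 0.085;0.431 0.539 0 0 0 -120 0.085;0.431 0.539 0 0 0 -120 0.085;0.431 0.539 0 0 0 -170.7 0.085;0.431 0.539 0 0 0 -170.7 0.085;0.431 0.539 0 0 0 -170.7 0.085;0.431 0.539 0 0 0 -170.7 0.085;0.431 0.539 0 0 0 -170.7 0.085;0.431 0.539 0 0 0 -170.7 0.085;0.431 0.539 0 0 0 -170.7 0.085")

```text
time_s: 2.87
tcp_pos: [589.9, -47.8, 231.1]
orientation: [-0.0, -0.597, 0.802, 0.0]
contact_force: [-0.5, 0.1, 1.1]
width: 85.0
```

Request:
apply_moves(rows="0 0 0 0 0 -27 0.085;0 0 0 0 0 -27 0.085;0 0 0 0 0 -27 0.085;0 0 0 0 0 -27 0.085;0 0 0 0 0 -27 0.085;0 0 0 0 0 -27 0.085")

```text
time_s: 3.37
tcp_pos: [589.6, -48.6, 231.4]
orientation: [-0.0, 0.764, -0.645, 0.0]
contact_force: [-0.7, -0.3, -0.1]
width: 84.7
```

```bash
python3 - <<'E'
from bench import monitor, imaging
from h import *
s=monitor.read_state(); print(s['tcp_pos'],s['orientation'],s['qpos'].round(3),s['contact_force'].round(2))
W=imaging.get_calibration('wrist'); im=imaging.grab_frame('wrist'); cv2.imwrite('pics/w1.png',im)
np.savez('w1.npz',**W)
print(-W['R'].T@W['t'])
p=[634.78,20.81,.1803]
print(proj(W,g2w(p,[[-24,-60,118],[-73,-60,118],[0,-145,155]])).round(1))
E
```

```text
[589.64568695 -48.61273462 231.38321627] [-6.33939375e-05  7.64367561e-01 -6.44780758e-01  4.14167786e-05] [ 0.248  0.223 -0.178 -0.    -1.17   1.492] [-0.74 -0.3  -0.08]
[660.35524365 -35.85480404 373.16498762]
[[319.4 196.2]
 [320.1 260. ]
 [459.6 164.3]]
```

View pics/w1.png

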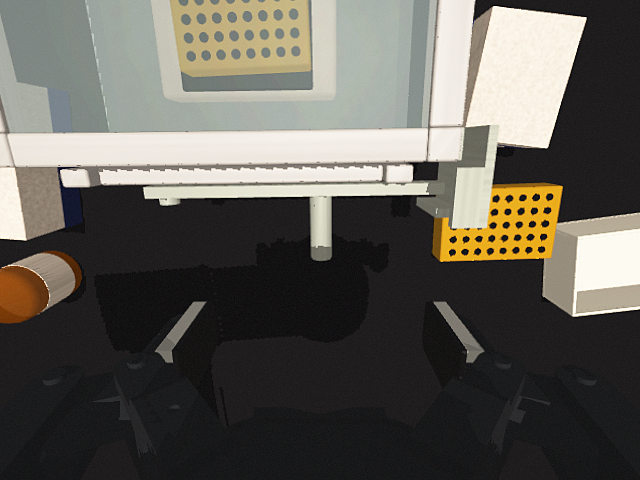

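```bash
python3 - <<'E'
from bench import imaging
from h import *
C={n:imaging.get_calibration(n) for n in('top','scene')}; C['wrist']=dict(np.load('w1.npz'))
p=[634.78,20.81,.1803]
for pts in [dict(wrist=(490,228),scene=(265,190.5)),dict(wrist=(490,228),scene=(265,190.5),top=(379,232)),dict(wrist=(452,226),scene=(274.7,192.4)),dict(wrist=(452,226),scene=(274.7,192.4),top=(368.5,235))]:
    f=lambda X:np.concatenate([(proj(C[n],X)[0]-q) for n,q in pts.items()])
    r=least_squares(f,[570,-120,150]); print(r.x,w2g(p,r.x[None]),r.fun.round(1))
E
python3 - <<'E'
import cv2
a=cv2.imread('pics/w1.png')[110:270,390:570]; cv2.imwrite('pics/w1z.png',cv2.resize(a,None,fx=4,fy=3.7,interpolation=cv2.INTER_CUBIC))
E
```

```text
[ 630.05982989 -137.29244335  182.16935636] [[ -32.99533202 -154.69315002]] [-0.2 -0.1 -0.7 -0.8]
[ 629.37649911 -139.40809732  178.39263451] [[ -34.04697501 -156.65197102]] [-0.1  0.  -1.3 -0.2 -1.1  0.3]
[ 627.93040715 -115.49969955  184.1080571 ] [[ -31.18225903 -132.87180978]] [-0.1 -0.  -0.4 -0.3]
[ 626.56016465 -118.046817    178.19241678] [[ -32.98705094 -135.13191995]] [-0.2  0.6 -1.   0.6 -0.4 -1.4]
```

View pics/w1z.png

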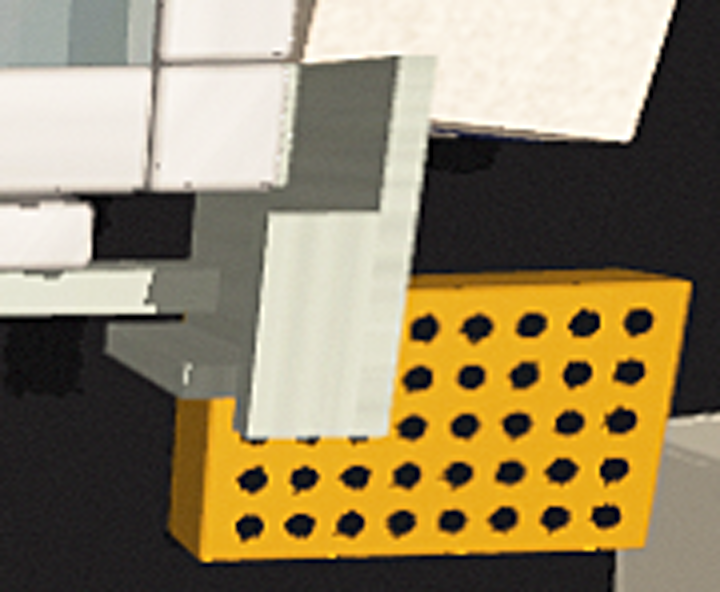

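Request:
apply_moves(rows="0 0 0.03 0 0 0 0.085;0 0 0.06 0 0 0 0.085;0 0 0.09 0 0 0 0.085;0 0 0.115 0 0 0 0.06;0 0 0.128 0 0 0 0.05;0 0 0.128 0 0 0 0.04;0 0 0.128 0 0 0 0.03;0 0 0.128 0 0 0 0.03")

```text
time_s: 4.08
tcp_pos: [590.5, -48.6, 104.5]
orientation: [-0.001, 0.765, -0.644, 0.001]
contact_force: [0.4, 0.6, 0.7]
width: 29.8
```

```bash
python3 - <<'E'
from bench import monitor, imaging
from h import *
s=monitor.read_state(); print(s['tcp_pos'],s['contact_force'].round(2),s['width'],s['time_s'])
im=imaging.grab_frame('wrist'); cv2.imwrite('pics/w2.png',im)
E
```

```text
[590.54959338 -48.55159081 104.53334602] [0.44 0.57 0.66] 29.799748394667787 4.0833
```

View pics/w2.png

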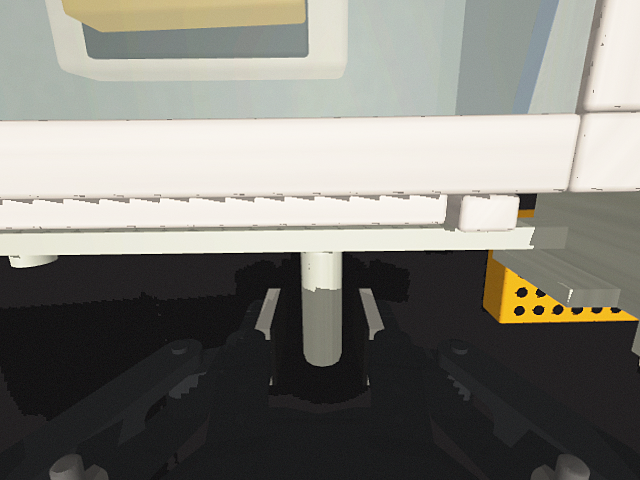

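Request:
apply_moves(rows="0 0 0 0 0 0 0.02;0 0 0 0 0 0 0.012;0 0 0 0 0 0 0.008;0 0 0 0 0 0 0.008;0 0 0 0 0 0 0.008;0 0 0 0 0 0 0.008")

```text
time_s: 4.63
tcp_pos: [590.2, -49.5, 104.9]
orientation: [-0.0, 0.765, -0.644, 0.001]
contact_force: [-0.7, -4.4, 6.1]
width: 13.9
```

```bash
python3 - <<'E'
from bench import monitor, imaging
from h import *
s=monitor.read_state(); print(s['tcp_pos'],s['contact_force'].round(2),s['moment'].round(2),s['width'],s['time_s'])
im=imaging.grab_frame('wrist'); cv2.imwrite('pics/w3.png',im[220:,160:500])
im=imaging.grab_frame('scene'); cv2.imwrite('pics/s3.png',cv2.resize(im[120:280,220:400],None,fx=4,fy=3.7,interpolation=cv2.INTER_CUBIC))
E
```

```text
[590.16744212 -49.47180304 104.94970766] [-0.7  -4.39  6.05] [-1.87  0.51 -0.02] 13.939796959830403 4.6333
```

View pics/w3.png

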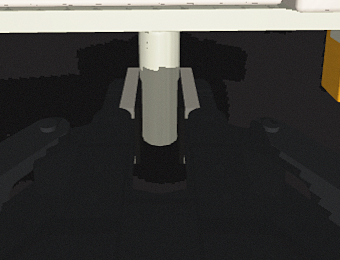

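View pics/s3.png

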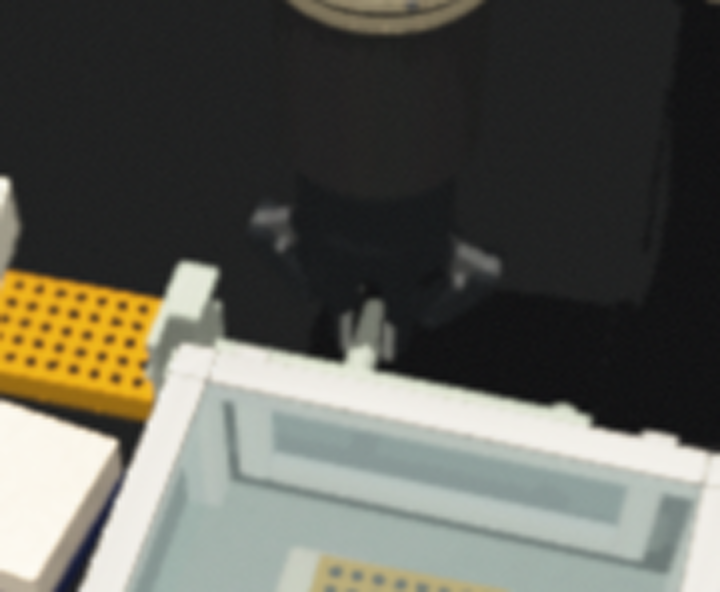

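Request:
apply_moves(rows="0 0 -0.001 0 0 0 0.008;0 0 -0.002 0 0 0 0.008;0 0 -0.004 0 0 0 0.008;-0.0001 0 -0.005 0 0 0 0.008;-0.0002 0 -0.006 0 0 0 0.008;-0.0002 0 -0.007 0 0 0 0.008;-0.0003 0 -0.008 0 0 0 0.008;-0.0003 0 -0.008 0 0 0 0.008;-0.0003 0 -0.008 0 0 0 0.008")

```text
time_s: 5.48
tcp_pos: [588.6, -49.2, 110.8]
orientation: [0.001, 0.765, -0.644, -0.0]
contact_force: [1.0, -5.8, -5.8]
width: 13.8
```

```bash
cat > st.py <<'E'
from bench import monitor
s=monitor.read_state(); print(s['tcp_pos'].round(2),s['contact_force'].round(2),s['moment'].round(2),round(s['width'],2),s['time_s'])
E
python3 st.py
```

```text
[588.65 -49.23 110.84] [ 0.99 -5.81 -5.76] [-2.64 -0.32 -0.09] 13.8 5.4833
```

Request:
apply_moves(rows="-0.0001 0 -0.001 0 0 0 0.008;-0.0002 0 -0.002 0 0 0 0.008;-0.0002 0 -0.002 0 0 0 0.008;-0.0002 0 -0.002 0 0 0 0.008")

```text
time_s: 5.82
tcp_pos: [588.4, -49.0, 113.2]
orientation: [0.001, 0.765, -0.644, -0.0]
contact_force: [-1.3, -6.4, -1.5]
width: 14.1
```

Request:
apply_moves(rows="-0.0001 0 -0.001 0 0 0 0.008;-0.0002 0 -0.002 0 0 0 0.008;-0.0002 0 -0.002 0 0 0 0.008;-0.0002 0 -0.002 0 0 0 0.008")

```text
time_s: 6.15
tcp_pos: [588.4, -48.9, 115.2]
orientation: [0.001, 0.765, -0.644, -0.0]
contact_force: [-1.0, -5.8, -2.5]
width: 13.4
```

```bash
python3 st.py; python3 - <<'E'
from bench import imaging
from h import *
im=imaging.grab_frame('wrist'); cv2.imwrite('pics/w4.png',im)
E
```

```text
[588.36 -48.88 115.19] [-1.05 -5.78 -2.48] [-2.34  0.53  0.09] 13.36 6.15
```

View pics/w4.png

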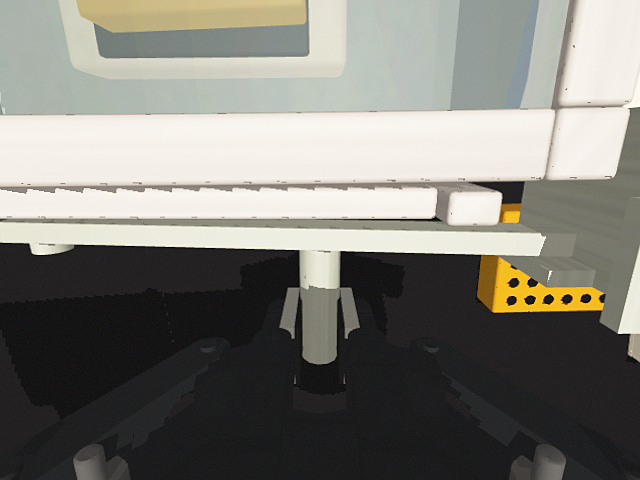

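Request:
apply_moves(rows="-0.0001 0 -0.001 0 0 0 0.008;-0.0002 0 -0.002 0 0 0 0.008;-0.0002 0 -0.002 0 0 0 0.008;-0.0002 0 -0.002 0 0 0 0.008")

```text
time_s: 6.53
tcp_pos: [588.3, -48.8, 117.0]
orientation: [0.001, 0.765, -0.644, -0.0]
contact_force: [-1.0, -7.1, -4.2]
width: 13.8
```

Request:
apply_moves(rows="-0.0001 0 -0.001 0 0 0 0.008;-0.0003 0 -0.002 0 0 0 0.008;-0.0003 0 -0.002 0 0 0 0.008;-0.0003 0 -0.002 0 0 0 0.008")

```text
time_s: 6.87
tcp_pos: [588.0, -48.6, 118.7]
orientation: [0.001, 0.765, -0.644, -0.001]
contact_force: [-0.2, -6.6, -5.6]
width: 13.8
```

Request:
apply_moves(rows="-0.0001 0 -0.001 0 0 0 0.008;-0.0003 0 -0.002 0 0 0 0.008;-0.0003 0 -0.002 0 0 0 0.008;-0.0003 0 -0.002 0 0 0 0.008")

```text
time_s: 7.2
tcp_pos: [588.3, -48.2, 121.4]
orientation: [0.001, 0.765, -0.644, -0.0]
contact_force: [-1.4, -7.9, -1.4]
width: 13.8
```

```bash
python3 st.py; python3 - <<'E'
from bench import imaging
from h import *
im=imaging.grab_frame('wrist'); cv2.imwrite('pics/w5.png',im)
E
```

```text
[588.34 -48.2  121.36] [-1.43 -7.91 -1.43] [-2.44  0.55  0.01] 13.83 7.2
```

View pics/w5.png

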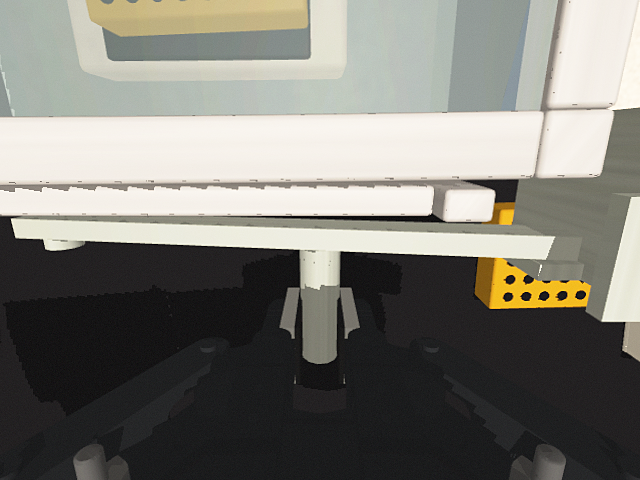

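Request:
apply_moves(rows="0 0 -0.001 0 0 0 0.008;-0.0001 0 -0.002 0 0 0 0.008;-0.0001 0 -0.002 0 0 0 0.008;-0.0001 0 -0.002 0 0 0 0.008")

```text
time_s: 7.58
tcp_pos: [588.3, -48.0, 123.3]
orientation: [0.001, 0.765, -0.644, -0.0]
contact_force: [-0.8, -4.9, -1.9]
width: 13.8
```

Request:
apply_moves(rows="0 0 -0.001 0 0 0 0.008;-0.0002 0 -0.002 0 0 0 0.008;-0.0002 0 -0.002 0 0 0 0.008;-0.0002 0 -0.002 0 0 0 0.008")

```text
time_s: 7.92
tcp_pos: [588.3, -47.7, 125.0]
orientation: [0.001, 0.765, -0.644, -0.0]
contact_force: [-0.7, -5.7, -4.1]
width: 13.7
```

Request:
apply_moves(rows="0 0 -0.001 0 0 0 0.008;-0.0002 0 -0.001 0 0 0 0.008;-0.0002 0 -0.001 0 0 0 0.008;-0.0002 0 -0.001 0 0 0 0.008")

```text
time_s: 8.25
tcp_pos: [588.2, -47.6, 126.0]
orientation: [0.001, 0.765, -0.644, -0.0]
contact_force: [-0.9, -5.6, -4.6]
width: 13.9
```

Request:
apply_moves(rows="-0.0001 0 -0.0005 0 0 0 0.008;-0.0001 0 -0.001 0 0 0 0.008;-0.0001 0 -0.001 0 0 0 0.008;-0.0001 0 -0.001 0 0 0 0.008")

```text
time_s: 8.58
tcp_pos: [588.2, -47.4, 126.8]
orientation: [0.001, 0.765, -0.644, -0.001]
contact_force: [-0.7, -6.0, -5.5]
width: 13.9
```

```bash
python3 st.py; python3 - <<'E'
from bench import imaging
from h import *
im=imaging.grab_frame('wrist'); cv2.imwrite('pics/w6.png',im)
im=imaging.grab_frame('scene'); cv2.imwrite('pics/s6.png',cv2.resize(im[150:250,240:340],None,fx=6,fy=6,interpolation=cv2.INTER_CUBIC))
E
```

```text
[588.19 -47.43 126.83] [-0.73 -5.96 -5.53] [-2.6   0.08 -0.08] 13.87 8.5833
```

View pics/w6.png

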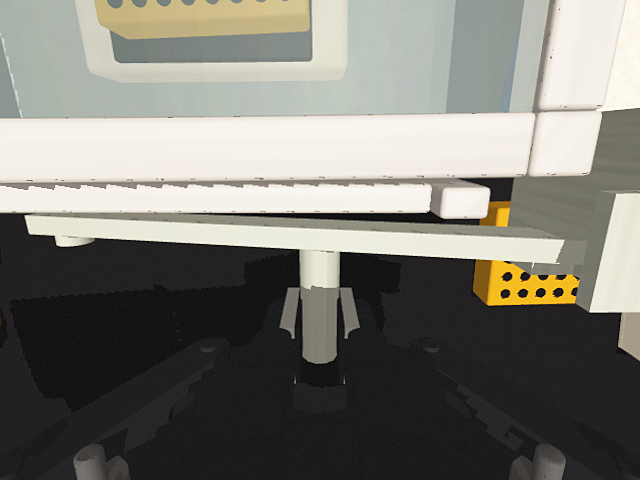

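View pics/s6.png

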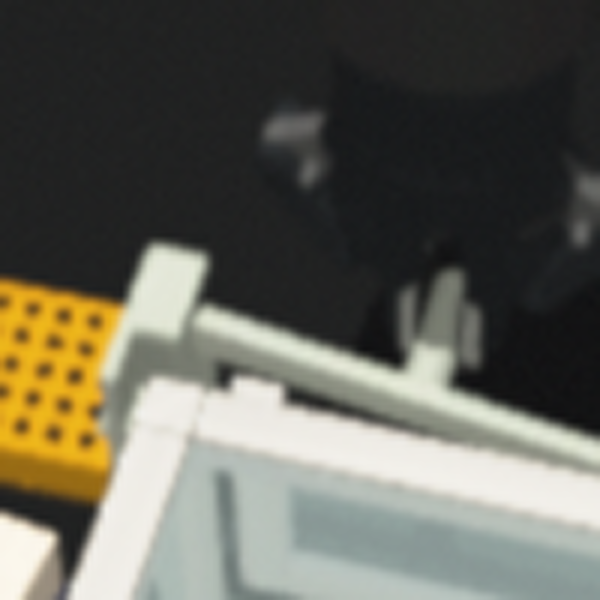

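Request:
apply_moves(rows="-0.0001 0 -0.0005 0 0 0 0.008;-0.0002 0 -0.001 0 0 0 0.008;-0.0002 0 -0.001 0 0 0 0.008;-0.0002 0 -0.001 0 0 0 0.008")

```text
time_s: 9.02
tcp_pos: [588.1, -47.3, 127.7]
orientation: [0.001, 0.765, -0.644, -0.001]
contact_force: [-0.3, -6.7, -6.3]
width: 14.0
```

Request:
apply_moves(rows="-0.0001 0 -0.0005 0 0 0 0.008;-0.0002 0 -0.001 0 0 0 0.008;-0.0002 0 -0.001 0 0 0 0.008;-0.0002 0 -0.001 0 0 0 0.008")

```text
time_s: 9.35
tcp_pos: [588.2, -47.0, 129.4]
orientation: [0.001, 0.765, -0.644, -0.0]
contact_force: [-1.5, -6.9, -1.2]
width: 13.6
```

Request:
apply_moves(rows="-0.0001 0 -0.0005 0 0 0 0.008;-0.0002 0 -0.001 0 0 0 0.008;-0.0002 0 -0.001 0 0 0 0.008;-0.0002 0 -0.001 0 0 0 0.008")

```text
time_s: 9.68
tcp_pos: [588.2, -46.8, 130.4]
orientation: [0.001, 0.765, -0.644, -0.0]
contact_force: [-1.0, -6.4, -1.0]
width: 14.0
```

```bash
python3 st.py; python3 - <<'E'
from bench import imaging
from h import *
im=imaging.grab_frame('wrist'); cv2.imwrite('pics/w7.png',cv2.resize(im[160:340,440:640],None,fx=4,fy=3,interpolation=cv2.INTER_CUBIC))
E
```

```text
[588.24 -46.77 130.4 ] [-0.95 -6.36 -1.01] [-2.18  0.7   0.01] 13.95 9.6833
```

View pics/w7.png

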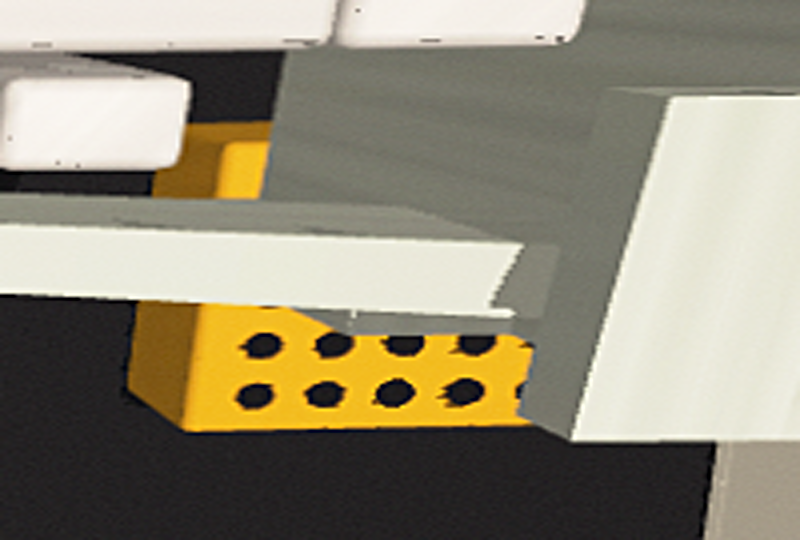

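Request:
apply_moves(rows="-0.0001 0 -0.0005 0 0 0 0.008;-0.0002 0 -0.001 0 0 0 0.008;-0.0002 0 -0.001 0 0 0 0.008;-0.0002 0 -0.001 0 0 0 0.008")

```text
time_s: 10.07
tcp_pos: [588.2, -46.6, 131.3]
orientation: [0.001, 0.765, -0.644, -0.0]
contact_force: [-1.6, -6.4, -2.6]
width: 13.6
```

Request:
apply_moves(rows="-0.0001 0 -0.0005 0 0 0 0.008;-0.0001 0 -0.0005 0 0 0 0.008;-0.0001 0 -0.0005 0 0 0 0.008")

```text
time_s: 10.32
tcp_pos: [588.2, -46.5, 131.7]
orientation: [0.001, 0.765, -0.644, -0.0]
contact_force: [-1.2, -5.5, -2.7]
width: 13.5
```

```bash
python3 st.py; python3 - <<'E'
from bench import imaging
from h import *
im=imaging.grab_frame('wrist'); cv2.imwrite('pics/w8.png',cv2.resize(im[160:340,440:640],None,fx=4,fy=3,interpolation=cv2.INTER_CUBIC))
im=imaging.grab_frame('scene'); cv2.imwrite('pics/s8.png',cv2.resize(im[150:250,240:340],None,fx=6,fy=6,interpolation=cv2.INTER_CUBIC))
E
```

```text
[588.16 -46.49 131.72] [-1.25 -5.46 -2.69] [-2.3   0.47  0.  ] 13.45 10.3167
```

View pics/w8.png

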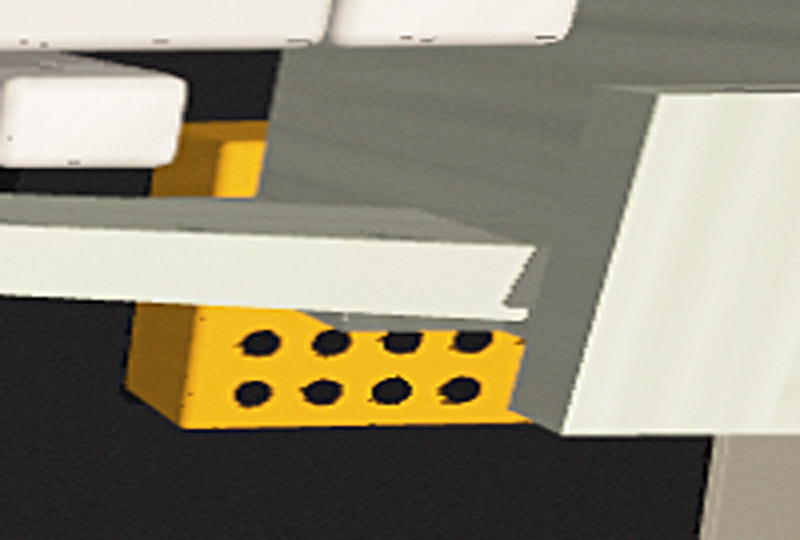

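View pics/s8.png

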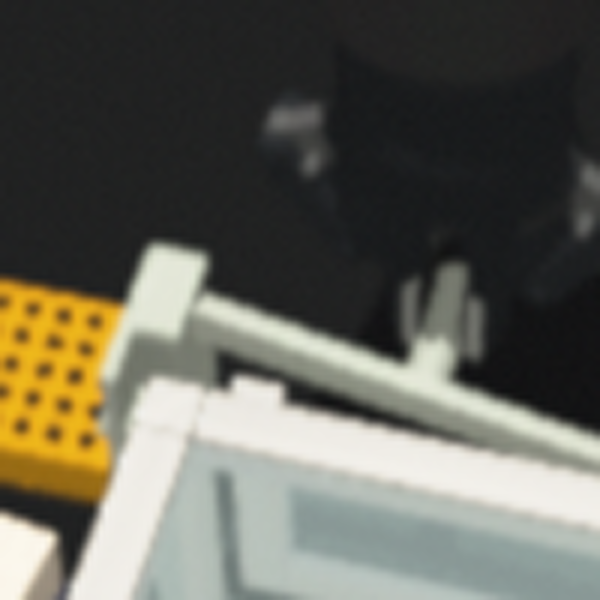

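Request:
apply_moves(rows="-0.0001 0 -0.0005 0 0 0 0.008;-0.0001 0 -0.0005 0 0 0 0.008;-0.0001 0 -0.0005 0 0 0 0.008")

```text
time_s: 10.67
tcp_pos: [588.1, -46.4, 132.1]
orientation: [0.001, 0.765, -0.644, -0.0]
contact_force: [-1.5, -5.9, -3.2]
width: 13.5
```

Request:
apply_moves(rows="-0.0001 0 -0.0005 0 0 0 0.008;-0.0001 0 -0.0005 0 0 0 0.008;-0.0001 0 -0.0005 0 0 0 0.008")

```text
time_s: 10.92
tcp_pos: [588.1, -46.4, 132.3]
orientation: [0.001, 0.765, -0.644, -0.0]
contact_force: [-0.0, -7.1, -5.5]
width: 14.1
```

Request:
apply_moves(rows="-0.0001 0 -0.0005 0 0 0 0.008;-0.0001 0 -0.0005 0 0 0 0.008;-0.0001 0 -0.0005 0 0 0 0.008")

```text
time_s: 11.17
tcp_pos: [588.0, -46.3, 132.4]
orientation: [0.001, 0.765, -0.644, -0.001]
contact_force: [1.1, -7.6, -8.8]
width: 13.8
```

```bash
python3 st.py; python3 - <<'E'
from bench import imaging
from h import *
im=imaging.grab_frame('wrist'); cv2.imwrite('pics/w9.png',cv2.resize(im[160:340,440:640],None,fx=4,fy=3,interpolation=cv2.INTER_CUBIC))
E
```

```text
[588.   -46.35 132.36] [ 1.12 -7.6  -8.83] [-2.89 -0.55 -0.02] 13.82 11.1667
```

View pics/w9.png

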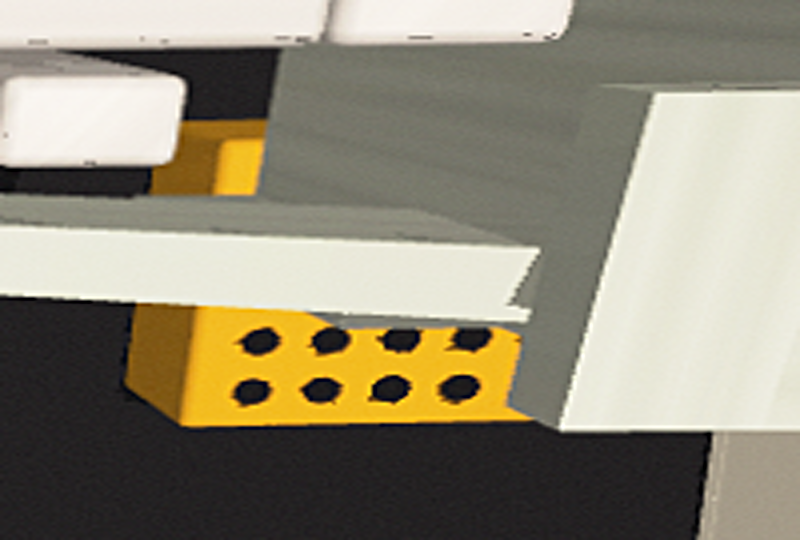

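Request:
apply_moves(rows="0.0001 0 0.001 0 0 0 0.008;0.0003 0 0.0023 0 0 0 0.008;0.0003 0 0.0023 0 0 0 0.008;0.0003 0 0.0023 0 0 0 0.008")

```text
time_s: 11.55
tcp_pos: [588.1, -46.7, 130.8]
orientation: [0.001, 0.765, -0.644, -0.0]
contact_force: [-2.1, -6.8, -2.5]
width: 13.8
```

```bash
python3 st.py
```

```text
[588.07 -46.66 130.84] [-2.06 -6.79 -2.5 ] [-2.5   0.49 -0.02] 13.81 11.55
```

```bash
python3 - <<'E'
from h import *
p=[634.78,20.81,.1803]
r=(w2g(p,np.array([[588.1,-46.7,0]]))-[0,112])[0]; print(r, g2w(p,[[0,112,0]]))
for d in [1,2,3,4,5,6,8,10,12,14,16,18,20,22,24,26,28,30]:
    a=np.radians(d);c,s=np.cos(a),np.sin(a); x,y=r
    dx=x*c+y*s-x; dy=-x*s+y*c-y
    print(d,round(-dy/1000,4),round(-dx/1000,4))
E
```

```text
[ -58.02952613 -170.04478097] [[614.69563153 130.99447324   0.        ]]
1 -0.001 0.003
2 -0.0021 0.0059
3 -0.0033 0.0088
4 -0.0045 0.0117
5 -0.0057 0.0146
6 -0.007 0.0175
8 -0.0097 0.0231
10 -0.0127 0.0286
12 -0.0158 0.0341
14 -0.0191 0.0394
16 -0.0226 0.0446
18 -0.0263 0.0497
20 -0.0301 0.0547
22 -0.0341 0.0595
24 -0.0383 0.0641
26 -0.0426 0.0687
28 -0.0471 0.073
30 -0.0518 0.0772
```

Request:
apply_moves(rows="-0.0005 0.0015 0 0 0 0.5 0.008;-0.001 0.003 0 0 0 1 0.008;-0.0016 0.0045 0 0 0 1.5 0.008;-0.0021 0.0059 0 0 0 2 0.008;-0.0021 0.0059 0 0 0 2 0.008")

```text
time_s: 11.97
tcp_pos: [581.9, -45.5, 131.0]
orientation: [0.001, 0.754, -0.657, -0.0]
contact_force: [-1.5, -6.0, -2.6]
width: 14.0
```

```bash
python3 st.py; python3 - <<'E'
from bench import imaging
from h import *
im=imaging.grab_frame('wrist'); cv2.imwrite('pics/w10.png',im)
E
```

```text
[581.88 -45.54 131.04] [-1.48 -6.03 -2.59] [-2.48  0.54  0.01] 13.98 11.9667
```

View pics/w10.png

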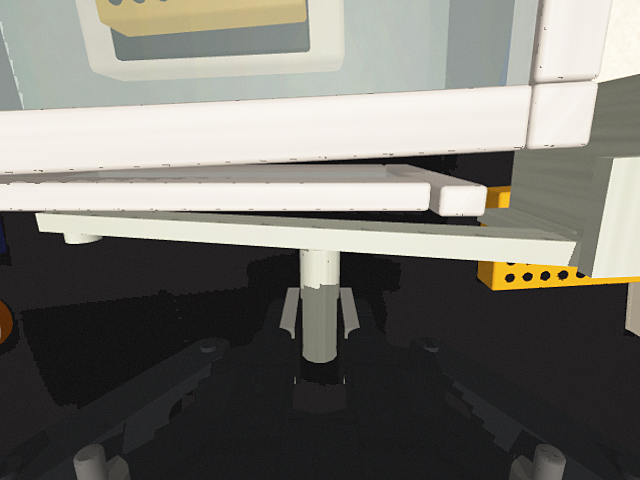

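Request:
apply_moves(rows="-0.0005 0.0015 0 0 0 0.5 0.008;-0.001 0.003 0 0 0 1 0.008;-0.0021 0.0059 0 0 0 2 0.008;-0.0033 0.0088 0 0 0 3 0.008;-0.0045 0.0117 0 0 0 4 0.008;-0.0057 0.0146 0 0 0 5 0.008;-0.007 0.0175 0 0 0 6 0.008;-0.0097 0.0231 0 0 0 8 0.008;-0.0097 0.0231 0 0 0 8 0.008")

```text
time_s: 12.77
tcp_pos: [556.8, -38.9, 131.0]
orientation: [-0.001, -0.705, 0.709, 0.001]
contact_force: [-2.0, -5.7, -2.5]
width: 14.0
```

```bash
python3 st.py; python3 - <<'E'
from bench import imaging
from h import *
im=imaging.grab_frame('top'); cv2.imwrite('pics/t11.png',cv2.resize(im[120:280,220:400],None,fx=4,fy=3.7))
im=imaging.grab_frame('scene'); cv2.imwrite('pics/s11.png',cv2.resize(im[140:280,220:420],None,fx=4,fy=4,interpolation=cv2.INTER_CUBIC))
E
```

```text
[556.81 -38.9  130.96] [-2.05 -5.69 -2.54] [-2.36  0.93 -0.11] 14.04 12.7667
```

View pics/s11.png

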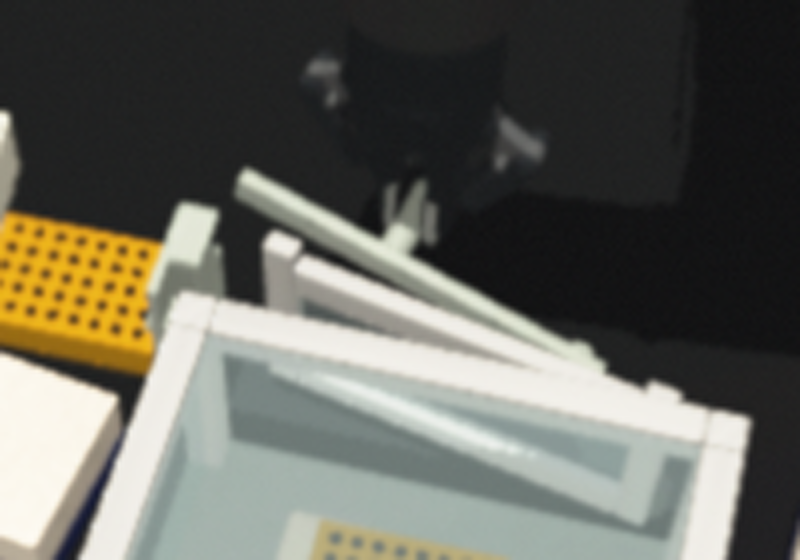

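Request:
apply_moves(rows="-0.001 0.003 0 0 0 1 0.008;-0.0021 0.0059 0 0 0 2 0.008;-0.0045 0.0117 0 0 0 4 0.008;-0.007 0.0175 0 0 0 6 0.008;-0.0097 0.0231 0 0 0 8 0.008;-0.0127 0.0286 0 0 0 10 0.008;-0.0158 0.0341 0 0 0 12 0.008;-0.0191 0.0394 0 0 0 14 0.008;-0.0226 0.0446 0 0 0 16 0.008;-0.0263 0.0497 0 0 0 18 0.008;-0.0301 0.0547 0 0 0 20 0.008;-0.0341 0.0595 0 0 0 22 0.008;-0.0383 0.0641 0 0 0 24 0.008;-0.0426 0.0687 0 0 0 26 0.008;-0.0471 0.073 0 0 0 28 0.008;-0.0518 0.0772 0 0 0 30 0.008;-0.0518 0.0772 0 0 0 30 0.008")

```text
time_s: 14.28
tcp_pos: [479.5, 13.6, 130.8]
orientation: [-0.001, -0.498, 0.867, 0.0]
contact_force: [-4.4, -4.2, -0.8]
width: 14.0
```

```bash
python3 st.py; python3 - <<'E'
from bench import imaging
from h import *
im=imaging.grab_frame('wrist'); cv2.imwrite('pics/w12.png',im)
E
```

```text
[479.52  13.64 130.79] [-4.45 -4.25 -0.83] [-1.56  1.59 -0.22] 13.97 14.2833
```

View pics/w12.png

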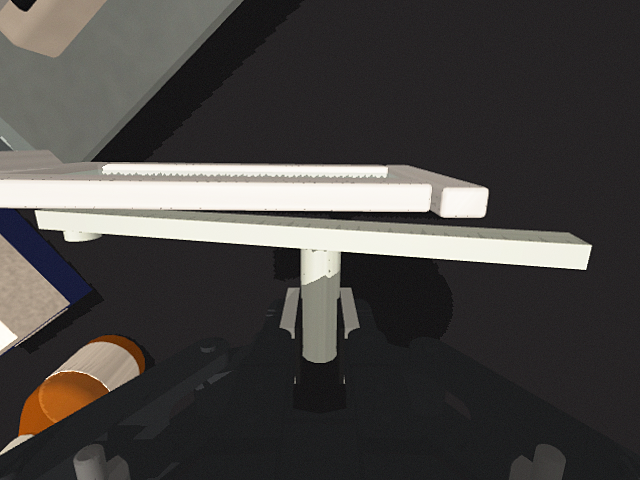

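Request:
apply_moves(rows="-0.001 0.003 0 0 0 1 0.008;-0.0021 0.0059 0 0 0 2 0.008;-0.0045 0.0117 0 0 0 4 0.008;-0.007 0.0175 0 0 0 6 0.008;-0.0097 0.0231 0 0 0 8 0.008;-0.0127 0.0286 0 0 0 10 0.008;-0.0158 0.0341 0 0 0 12 0.008;-0.0191 0.0394 0 0 0 14 0.008;-0.0226 0.0446 0 0 0 16 0.008;-0.0263 0.0497 0 0 0 18 0.008;-0.0301 0.0547 0 0 0 20 0.008;-0.0341 0.0595 0 0 0 22 0.008;-0.0383 0.0641 0 0 0 24 0.008;-0.0426 0.0687 0 0 0 26 0.008;-0.0471 0.073 0 0 0 28 0.008;-0.0518 0.0772 0 0 0 30 0.008;-0.0518 0.0772 0 0 0 30 0.008")

```text
time_s: 15.75
tcp_pos: [439.4, 97.5, 130.6]
orientation: [-0.001, -0.257, 0.966, 0.0]
contact_force: [-4.6, -1.4, -1.2]
width: 13.9
```

```bash
python3 st.py; python3 - <<'E'
from bench import imaging,monitor
from h import *
print(monitor.read_state()['qpos'].round(2))
im=imaging.grab_frame('wrist'); cv2.imwrite('pics/w13.png',im)
im=imaging.grab_frame('scene'); cv2.imwrite('pics/s13.png',cv2.resize(im[120:300,250:490],None,fx=3.3,fy=3.3,interpolation=cv2.INTER_CUBIC))
E
```

```text
[439.4   97.45 130.62] [-4.6  -1.43 -1.23] [-0.65  1.69 -0.35] 13.88 15.75
[ 0.66  0.08 -0.6  -0.   -0.89 -0.14]
```

View pics/w13.png

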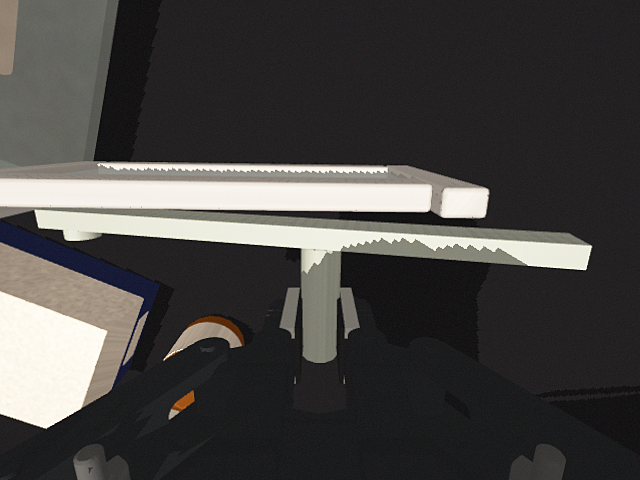

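View pics/s13.png

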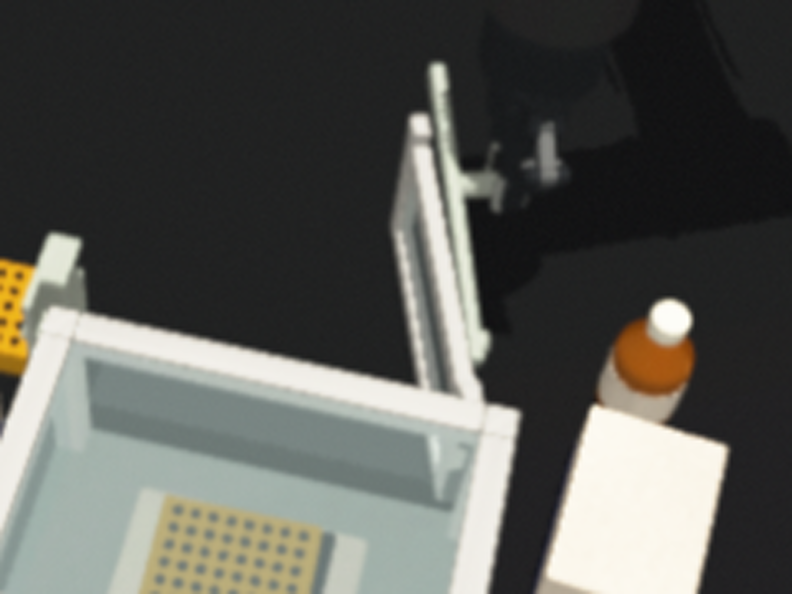

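Request:
apply_moves(rows="-0.001 0.003 0 0 0 1 0.008;-0.0021 0.0059 0 0 0 2 0.008;-0.0045 0.0117 0 0 0 4 0.008;-0.007 0.0175 0 0 0 6 0.008;-0.0097 0.0231 0 0 0 8 0.008;-0.0127 0.0286 0 0 0 10 0.008;-0.0158 0.0341 0 0 0 12 0.008;-0.0191 0.0394 0 0 0 14 0.008;-0.0226 0.0446 0 0 0 16 0.008;-0.0263 0.0497 0 0 0 18 0.008;-0.0282 0.0522 0 0 0 19 0.008;-0.0282 0.0522 0 0 0 19 0.008;-0.0282 0.0522 0 0 0 19 0.008")

```text
time_s: 16.93
tcp_pos: [438.5, 156.6, 130.6]
orientation: [-0.001, -0.095, 0.995, 0.0]
contact_force: [-5.0, -1.0, -2.3]
width: 13.7
```

```bash
python3 st.py; python3 - <<'E'
from bench import imaging,monitor
from h import *
im=imaging.grab_frame('wrist'); cv2.imwrite('pics/w14.png',im)
im=imaging.grab_frame('scene'); cv2.imwrite('pics/s14.png',cv2.resize(im[120:300,250:490],None,fx=3.3,fy=3.3,interpolation=cv2.INTER_CUBIC))
E
```

```text
[438.47 156.6  130.64] [-5.01 -0.97 -2.29] [-0.11  2.18 -0.35] 13.72 16.9333
```

View pics/w14.png

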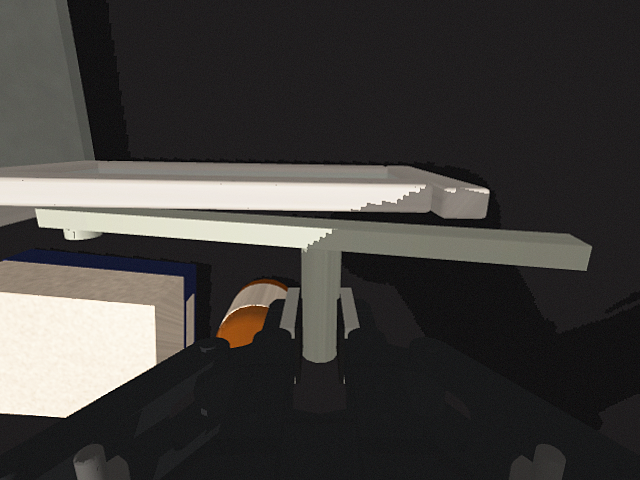

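View pics/s14.png

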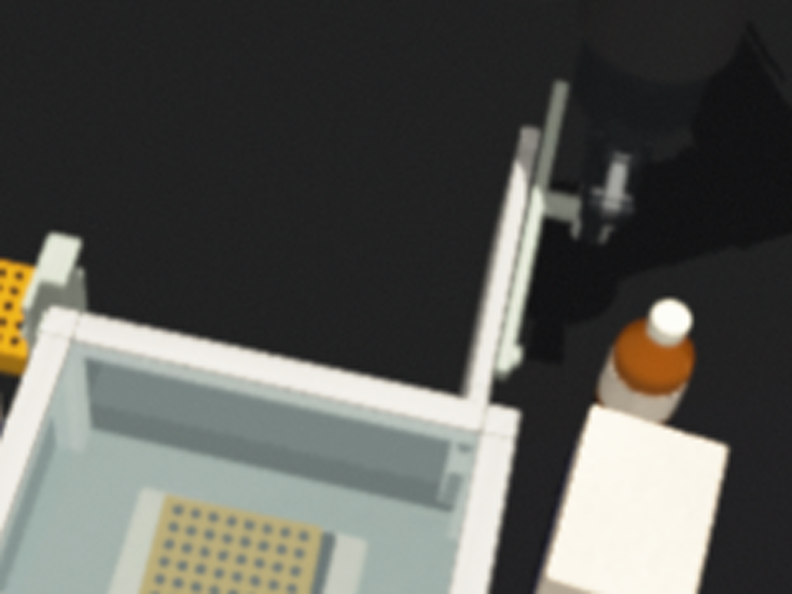

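Request:
apply_moves(rows="0.0004 0 0.002 0 0 0 0.008;0.0008 0 0.004 0 0 0 0.008;0.0012 0 0.006 0 0 0 0.008;0.0016 0 0.008 0 0 0 0.008;0.002 0 0.01 0 0 0 0.008;0.0022 0 0.012 0 0 0 0.008;0.0024 0 0.014 0 0 0 0.008;0.0024 0 0.014 0 0 0 0.008")

```text
time_s: 17.7
tcp_pos: [436.5, 156.3, 116.9]
orientation: [-0.0, -0.095, 0.995, 0.0]
contact_force: [-7.2, 0.3, 1.6]
width: 13.3
```

Request:
apply_moves(rows="0 0 0 0 0 0 0.02;0 0 0 0 0 0 0.035;0 0 0 0 0 0 0.05;0 0 0 0 0 0 0.05;0 0 0 0 0 0 0.05;0 0 0 0 0 0 0.05")

```text
time_s: 18.2
tcp_pos: [437.2, 156.4, 117.2]
orientation: [0.0, -0.095, 0.995, 0.0]
contact_force: [0.7, 1.3, -0.8]
width: 50.0
```

```bash
python3 st.py; python3 - <<'E'
from bench import imaging,monitor
from h import *
im=imaging.grab_frame('wrist'); cv2.imwrite('pics/w15.png',im)
E
```

```text
[437.23 156.38 117.19] [ 0.7   1.27 -0.79] [0.   0.03 0.03] 49.97 18.2
```

View pics/w15.png

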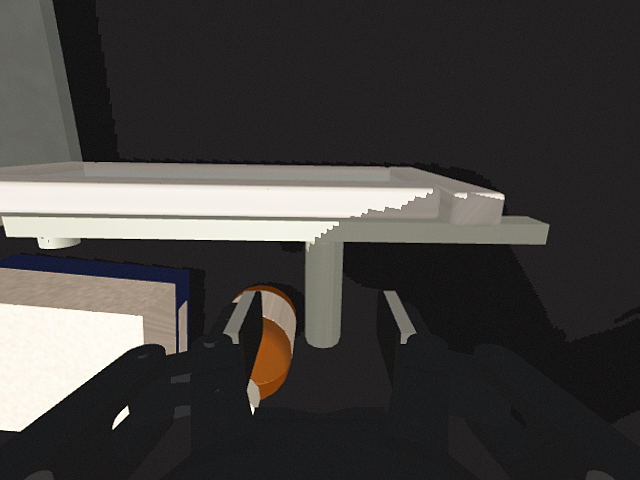

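Request:
apply_moves(rows="0 0 -0.01 0 0 0 0.05;0 0 -0.03 0 0 0 0.05;0 0 -0.06 0 0 0 0.05;0 0 -0.09 0 0 0 0.05;0 0 -0.13 0 0 0 0.05;0 0 -0.15 0 0 0 0.05;0 0 -0.15 0 0 0 0.05")

```text
time_s: 18.83
tcp_pos: [439.1, 157.4, 272.3]
orientation: [0.004, -0.095, 0.995, 0.002]
contact_force: [0.5, 1.1, 0.8]
width: 49.9
```

```bash
python3 st.py; python3 - <<'E'
from bench import imaging,monitor
from h import *
im=imaging.grab_frame('wrist'); cv2.imwrite('pics/w16.png',im)
im=imaging.grab_frame('scene'); cv2.imwrite('pics/s16.png',im)
im=imaging.grab_frame('top'); cv2.imwrite('pics/t16.png',im)
E
```

```text
[439.13 157.41 272.32] [0.47 1.12 0.81] [ 0.   -0.07 -0.03] 49.87 18.8333
```

View pics/w16.png

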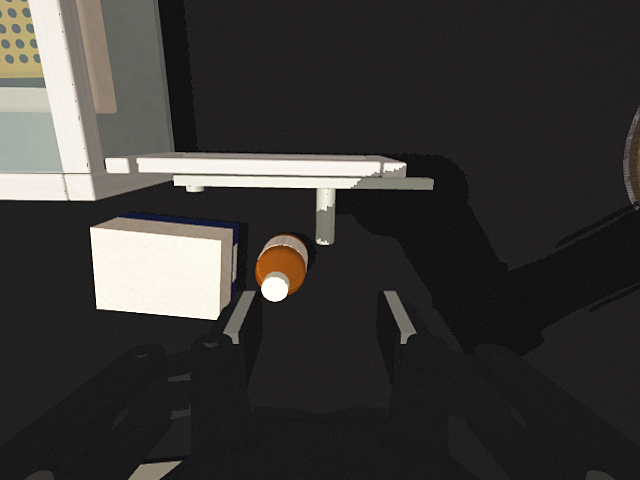

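View pics/s16.png

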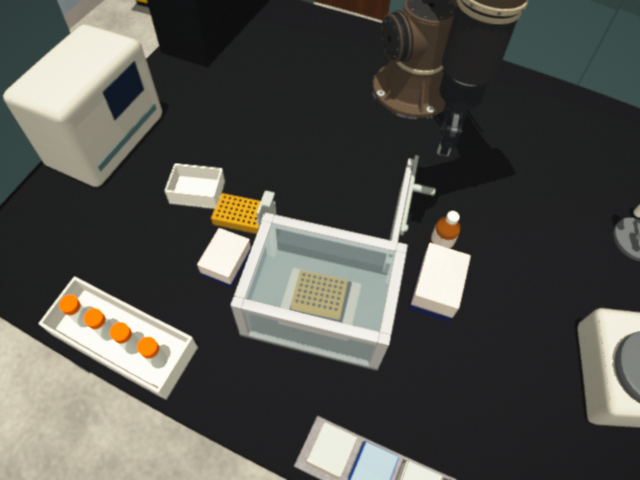

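View pics/t16.png

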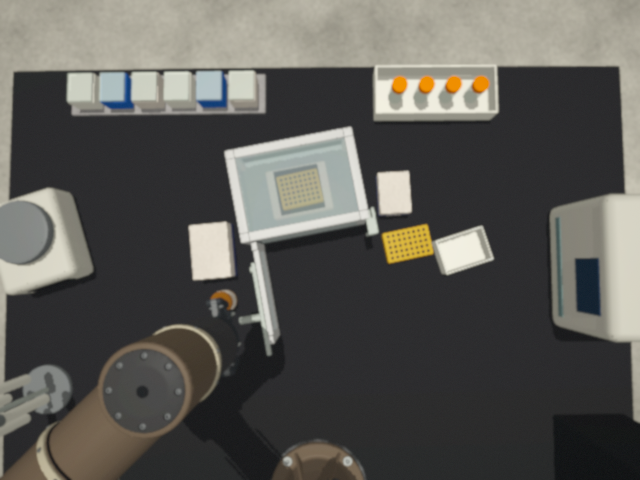

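Request:
apply_moves(rows="0 0 0 0 0 0 0.05;0 0 0 0 0 0 0.05;0 0 0 0 0 0 0.05;0 0 0 0 0 0 0.05")

```text
time_s: 19.32
tcp_pos: [436.8, 156.1, 266.4]
orientation: [-0.001, -0.095, 0.995, -0.0]
contact_force: [0.5, 0.2, -0.3]
width: 50.1
```

```bash
python3 - <<'E'
from bench import ticket
print(ticket.sign_off())
E
```

```text
the job is handed in; nothing more can be done
None
```

The gate stands open at about 89–90° to the front, the latch bar has dropped back to level, and I signed the job off at 19.3 s.

- **Latch:** I gripped the peg from above and lifted it in 0.5–2 mm steps. The hood showed up by feel at about 27 mm of lift, where the downward force rose from about 3 N to 9 N. I backed off 1.4 mm from there.
- **Gate:** It drew out over the lip with no rise in force. I swung it at no more than about 24°/s, lowered the bar part of the way, then released it and lifted the gripper clear.
- **Last checks:** In the final pictures the bar is level and the bottle, cartons, tube block, tray and sample block look unmoved. The force readings were near zero, so the robot was touching nothing.
- **One reading that disagreed:** The gripper reported a 13.9 mm opening on the 16 mm peg. The pictures showed the peg held between the pads and the grip did not fail.

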